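Load a coffee capsule and hold the brew lever level

ROBOT

A 6-joint arm with a two-finger parallel gripper is mounted at the origin on a cart in front of the work surface, level with it; the furniture and walls round the work are solid. World frame = base frame: x ahead of the robot, y to its left, z up, the work surface at z = 0. Lengths are in mm, angles in rad, forces in N, time in s.
With the tool pointing down it reaches from about 275 to 750 mm from the base axis. Payload 10.2 kg.
Tool frame: the origin (TCP) lies midway between the tips of the shut fingers; the grasp point (between the pads) lies 19 mm behind it; z points along the fingers, y is the line along which they close (so a half turn about z gives the same grasp; the last joint's range is limited). The gripper opens to 88 mm and grips with 3 to 60 N. Pads are 18 mm wide; open, the fingers measure 123 mm over their backs; the gripper's body (75 mm by 187 mm) begins 45 mm behind the grasp point.
Start: joints at [-1.512, 0.313, 1.498, -0, 1.331, -0.223], TCP at [145.981, -504.302, 238.72] pointing down, gripper open.
Joint ranges: [-2.94, 2.94], [-0.97, 2.17], [0.19, 2.56], [-1.23, 4.37], [0.02, 3.11], [-2.88, 2.88]. Speed limits (rad/s): [2.39, 2.39, 3.01, 3.14, 3.14, 3.14].

INTERFACE

Orientations are given as a unit quaternion [w, x, y, z].
In Python, from rig import env gives the robot as it stands. The module is installed in compiled form; this text tells all that it offers.
- The arm moves only by the tool send_rows, never from a script. Its argument "motion" is a list of rows, each a list of 6 numbers: the shift along the world's x, y, z as a fraction of full scale, then the turn, a rotation vector about the world's x, y, z as a fraction of full scale. A call has 1 to 10 rows; each row is the pose to reach, as a shift and turn from the pose commanded when the call began; what a row does not reach only later rows make up. Full scale, the value 1, is 0.08 m for a shift and 90 degrees for a turn. A row lasts 1/10 s, in which the tool goes at most 50 mm and 8.59 degrees, less where a joint would pass 70% of its speed; a pose out of reach is approached as far as the arm can. A call with a number of a shift or a turn outside -1 to 1 is refused whole. A call with a gripper value outside its range is refused whole. "hand" is the opening, from -1 (shut) to 1 (fully open), set as the call begins (left out, the last holds). The fingers move at their own pace and stop on an object; the grip force is fixed at half the most. Time passes only in rows, so rows that repeat a pose let the fingers close. It gives the time, the measured TCP pose, the force, the opening and the grip force at its end, in the units of the state.
- env.state(): the state, without advancing time (a new reading comes with each control period).
- env.capture(name): name is "scene" or "top" or "wrist"; returns a dict with "image" (420x560x3 uint8, red, green, blue), "depth" (420x560 float32, mm along the optical axis (not along the pixel's ray), 0 where there is no reading), "mtx" (3x3 intrinsics, pixels), "rvec" (rotation vector, rad) and "tvec" (3), from world to camera coordinates, as OpenCV has them. Camera axes: x right, y down, z forward; pixel columns grow to the right and rows downward; lengths in mm; the calibration is good to about 2 mm. The wrist camera is an equidistant fisheye: a pixel r from the principal point sees the ray r / f radians off the axis. A picture is of the moment at which its call begins.
- env.sign_off(): hands the job in; it is judged then, once.
The state is a dict: "time_s": time; "joint_pos": joint angles; "joint_velocities": joint speeds; "joint_torque": joint torques, N m; "eef_pos": TCP position; "eef_rot": TCP orientation; "contact_force": force on the tool from outside, world axes, zero at the start; "ft_torque": the same for the moment, N m; "opening": finger opening in mm; "finger_force": force on a finger pad.
Only numpy, scipy, OpenCV 4.12 (cv2) and the standard library are available. Lean on these libraries where they do the work, as an engineer would, in place of code of your own. Each camera call takes 0.05 s, during which the arm holds its last target. There are 200 camera calls.

TASK

Lift the tall capsule out of the crate, leaving the two short ones in it, and stand it fully down in the round well on top of the coffee machine. Then let go of it and press the machine's spring-loaded side lever down with the fingertips until its arm is level, without running it down to its bottom stop, and keep it level for at least three seconds; finish while still holding it there. Leave the mug standing under the spouts and the other things where they are.

Things in the scene. Friction and masses are not known exactly. Their poses are not given: they have to be found in the camera images.
- machine: Coffee machine (black tower, grey head over the mug), fixed, 227 (x) x 108 (y) x 175 mm high. Origin: centre of its footprint on the worktop, z up; its front (spouts, drip tray, mug) faces its own -x, the lever is on its own -y side. The flat top deck is at z = 175 mm, x -122 to +102, y -50 to +50 mm. The lever's hinge axis lies along the machine's y through (40, -66, 164) mm.
- well_floor (a point): Centre of the flat floor of the round well in the machine's deck, 28 mm below the deck, at (-40, 0, 147) mm in the machine's frame. The well is 46 mm in diameter with a 2 mm chamfer and a steel rim; the seated tall capsule (40 mm in diameter) stands 14 mm proud of the deck.
- lever (a joint): Angle of the spring-loaded lever (rad): 0 at rest, when the arm slopes up by 0.35 rad toward the machine's front; grows as it is pressed down; 0.35 when the arm is level; 0.70 at the bottom stop. A spring drives it back to 0 when let go: about 2 N at the paddle to start it, about 5.5 N at level, 8.5 N at the stop. Its only friction is slight.
- lever_paddle (a point): Centre of the top face of the lever's flat wooden paddle (46 along the arm x 44 wide x 12 mm thick, rounded edges). It is 130 mm forward (machine's -x) of the hinge axis and 8 mm above it when level, at y = -86 mm in the machine's frame; at rest it is 52 mm higher than the hinge and about 119 mm forward of it. 13 mm free between the paddle and the machine's side.
- capsule_tall: The tall capsule: plain upright aluminium cylinder 40 mm in diameter, 42 mm high, 30 to 60 g, loose. Origin: centre of its underside, z up. It stands in one of three places in a row in the crate, 66 mm apart.
- capsule_short_a: A short capsule, same diameter (40 mm) and material, 26 mm high; origin: centre of its underside. Stays in the crate.
- capsule_short_b: The other short capsule, the same 26 mm high; origin: centre of its underside. Stays in the crate.
- crate: Open light-wood crate fixed to the worktop, 140 (x) x 215 (y) x 36 mm high, walls and floor 6 mm thick. Origin: centre of its underside, z up. The capsules stand on its floor in a row along its y, near x = 0, so there is about 40 mm free on both x sides of each.
- mug: Speckled white mug, 86 mm in diameter, 88 mm high; stands on the drip tray (14 mm high) under the spouts. Origin: at the height of its underside; the cup's axis is 15 mm to its +y, the handle reaches to 58 mm on its -y side. Leave it there.
- mug_spare: Two-tone dark mug, 94 mm high, right of the machine. Bystander; origin at its underside.
- tin: Round tin with a lid, 91 mm in diameter, 115 mm high, behind the crate. Bystander; origin at its underside.
- lemon: Lemon, 71 mm long, lying at the back. Bystander; origin at its underside.
Mind the look-alikes: they are no part of the job. Leave any pink or purple look-alike of the capsule_short_a alone.

How it is judged (in metres and radians):
On the way, in this order (a step that is already met when the one before it is completed fails the run):
1. the tall capsule stands fully down in the well, let go (horizontal distance between capsule_tall and well_floor below 0.007 m and z of capsule_tall in the frame of well_floor between -0.004 and 0.004 m and angle between capsule_tall's own z axis and vertical below 0.12 rad and contact force between the fingers and capsule_tall below 0.3 N), for 0.2 s.
2. the lever is kept level by the fingers for three seconds (value of joint lever between 0.25 and 0.45 rad and contact force between the fingers and lever above 1.5 N), for 2.7 s.
At the end, for the whole second after the job is handed in: Fingers hold the lever within 0.10 rad of level (joint 0.25 to 0.45), over 1.5 N; tall capsule in the well (7 mm of centre, 4 mm of floor, tilt under 0.12 rad); short ones in the crate; mug upright within 25 mm of its start, other things within 30 mm (all of step 2 and horizontal distance between capsule_tall and well_floor below 0.007 m and z of capsule_tall in the frame of well_floor between -0.004 and 0.004 m and angle between capsule_tall's own z axis and vertical below 0.12 rad and z of each of capsule_short_a, capsule_short_b in the frame of crate below 0.036 m and horizontal distance between each of capsule_short_a, capsule_short_b and crate below 0.115 m and distance of mug from where it was at the start of the episode below 0.025 m and angle between mug's own z axis and vertical below 0.15 rad and distance of each of mug_spare, tin, lemon from where it was at the start of the episode below 0.03 m); the arm keeps its last pose, push and grip.
It fails at once if the lever is run down to (within 0.06 rad of) its bottom stop (value of joint lever above 0.64 rad).
It fails at once if the mug is pushed more than 30 mm or tipped (distance of mug from where it was at the start of the episode above 0.03 m or angle between mug's own z axis and vertical above 0.3 rad).
It fails at once if a short capsule is taken out of the crate (z of any of capsule_short_a, capsule_short_b in the frame of crate above 0.045 m).
It also fails if it takes over 58 s, if anything falls off the work surface, if the arm or the gripper's body presses on something with over 40 N, if the wrist force passes 120 N, or if a joint passes its speed limit or range.

## Working session

There is one attempt and no reset: what is moved stays moved. The work goes in short steps, Python scripts to look and compute and a tool call to move; the robot and the scene stay as the last step left them, time stands still between calls to the robot, and variables do not carry over. Pictures are saved under pics/ and viewed, at most 10 in all, crops included, and the job is handed in when it is done.

Besides the shell and the picture viewer there is one more tool, called by a JSON object that holds its "name" and its "arguments". send_rows: Moves the arm, as the interface text tells. Shift numbers are shares of 0.08 m and turn numbers shares of 90 degrees, none past 1 either way. Its arguments: {"type":"object","properties":{"motion":{"type":"array","items":{"type":"array","items":{"type":"number"}}},"hand":{"type":"number"}},"required":["motion"]}

```bash
mkdir -p pics; cat > h.py <<'E'
import numpy as np, cv2
from rig import env
def cap(n):
    c=env.capture(n); np.savez(f'{n}.npz',**{k:np.array(v) for k,v in c.items()}); return c
def load(n): return dict(np.load(f'{n}.npz'))
def world(c,u,v,z=None):
    "pixel->world by depth, or by plane height z (pinhole cams)"
    R=cv2.Rodrigues(c['rvec'])[0]; t=c['tvec'].reshape(3)
    u=np.asarray(u,float);v=np.asarray(v,float)
    ray=np.stack([(u-c['mtx'][0,2])/c['mtx'][0,0],(v-c['mtx'][1,2])/c['mtx'][1,1],np.ones_like(u)],-1)
    o=-R.T@t; d=ray@R
    if z is None: s=c['depth'][v.astype(int),u.astype(int)][...,None]
    else: s=((z-o[2])/d[...,2])[...,None]
    return o+d*s
E
python3 - <<'E'
from h import *
a=cap('scene');b=cap('top')
for n,c in(('scene',a),('top',b)):
    cv2.imwrite(f'pics/{n}0.png',c['image'][:,:,::-1]); R=cv2.Rodrigues(c['rvec'])[0]; print(n,-R.T@c['tvec'].reshape(3),R[2],c['mtx'][0,0])
print(env.state())
E
```

```text
scene [  59.69034935 -856.2566756  1018.74790239] [ 0.38457926  0.61090789 -0.69201904] 435.11296021319555
top [ 342.38942727  -71.35097176 1424.33424261] [ 0.14146228 -0.02694669 -0.98957683] 439.41819491332996
{'time_s': 0.1, 'joint_pos': array([-1.51241781e+00,  3.13370164e-01,  1.49835469e+00, -2.00622668e-05,
        1.33097615e+00, -2.23392040e-01]), 'joint_velocities': array([-2.07687819e-05, -2.24605866e-03, -1.15148689e-03, -1.21859184e-03,
       -1.25255666e-03, -5.59029198e-04]), 'joint_torque': array([ 2.44299627e-03, -4.02815580e+01, -2.52646905e+01,  6.95888232e-02,
        3.42647836e-02, -5.69229553e-05]), 'eef_pos': array([ 145.95452127, -504.07972097,  238.23292912]), 'eef_rot': array([-5.53097029e-04,  9.90091587e-01,  1.40422017e-01,  3.59620951e-05]), 'contact_force': array([ 0.82472102, -0.98235691,  0.10558195]), 'ft_torque': array([-0.06262412,  0.03557432,  0.00326293]), 'finger_force': 0.0, 'opening': 87.84293270694883}
```

View pics/scene0.png

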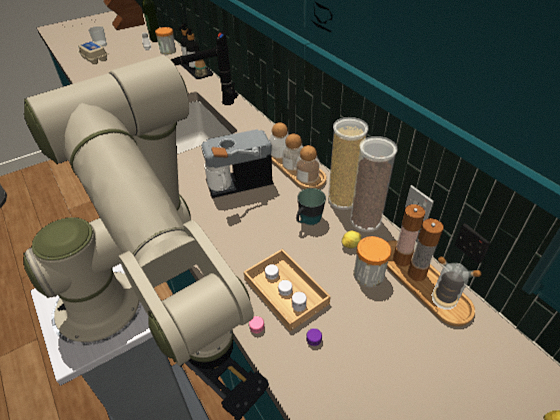

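View pics/top0.png

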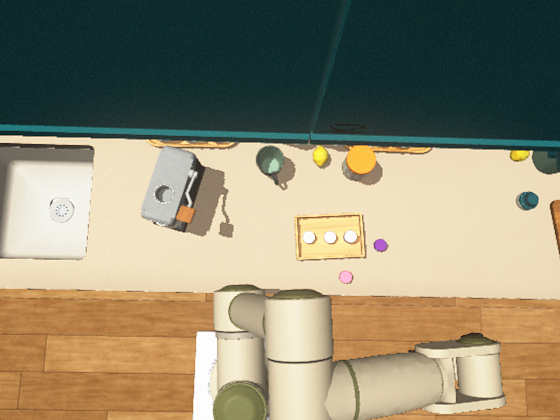

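The scene view shows the crate with three capsules near (272,272), (285,288) and (299,302), and the machine near (237,165). In the top view the capsules are at (309,237), (330,238) and (350,237), the well is near (165,194), and the paddle is at (185,214). Next I'll enlarge both areas.

```bash
python3 - <<'E'
from h import *
a=load('scene');b=load('top')
def crop(c,x,y,w,h,s): return cv2.resize(c['image'][y:y+h,x:x+w,::-1],(w*s,h*s),interpolation=cv2.INTER_CUBIC)
t1=crop(b,135,140,80,100,4);t2=crop(b,290,205,80,60,5)[:, :400]
t3=crop(a,195,120,90,80,4);t4=crop(a,240,245,95,85,4)
W=np.zeros((600,800,3),np.uint8)
def put(i,x,y): 
    h,w=min(i.shape[0],600-y),min(i.shape[1],800-x); W[y:y+h,x:x+w]=i[:h,:w]
put(t1,0,0);put(t2,320,0);put(t4,420,300); put(crop(a,195,120,90,80,2),100,420)
cv2.imwrite('pics/c1.png',W)
for u,v in((309,237),(330,238),(350,237)): print('top',world(b,u,v).round(1))
for u,v in((272,269),(286,285),(299,298)): print('scene',world(a,u,v).round(1))
for u,v in((165,194),(160,215),(180,165),(150,205),(185,214),(172,222)): print('m',u,v,world(b,u,v).round(1))
E
```

```text
top [ 450.3 -186.5   38.8]
top [ 449.  -253.6   35. ]
top [ 452.4 -314.8   49.5]
scene [ 454.  -186.1   32.9]
scene [ 456.3 -254.5   32.5]
scene [ 454.7 -318.8   49.5]
m 165 194 [558.2 246.4 146.7]
m 160 215 [492.4 249.5 176.6]
m 180 165 [638.9 200.8 177.5]
m 150 205 [520.9 280.5 172.7]
m 185 214 [491.6 170.4 220. ]
m 172 222 [474.  216.3 169. ]
```

View pics/c1.png

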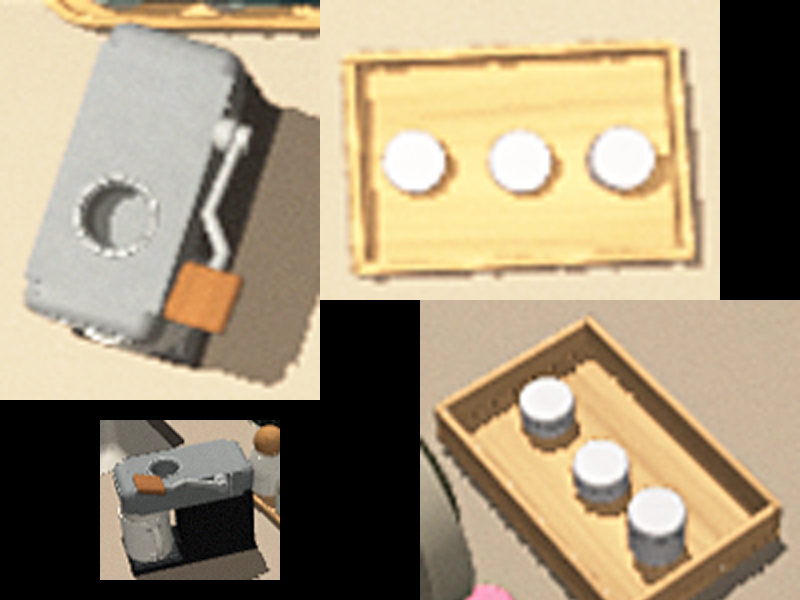

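The tall capsule is the rightmost one: its top is at about z=49 mm, while the short ones read about 33–38 mm. In the top image it sits at (350.4,236.6), and in the scene image at (299.3,298.3). Next I'll triangulate it, then fit the crate and machine axes.

```bash
cat >> h.py <<'E'
def tri(c1,p1,c2,p2):
    P=[]
    for c in(c1,c2): P.append(c['mtx']@np.c_[cv2.Rodrigues(c['rvec'])[0],c['tvec'].reshape(3)])
    X=cv2.triangulatePoints(P[0],P[1],np.float64(p1).reshape(2,1),np.float64(p2).reshape(2,1)); return (X[:3]/X[3]).ravel()
E
python3 - <<'E'
from h import *
from scipy.spatial.transform import Rotation as Ro
a=load('scene');b=load('top')
def blob(c,u,v,r,th):
    g=c['image'].min(2)[v-r:v+r+1,u-r:u+r+1]; n,l,s,ce=cv2.connectedComponentsWithStats((g>th).astype('u1'))
    i=1+np.argmax(s[1:,4]); return ce[i]+[u-r,v-r],s[i,4]
for u,v in((309,237),(330,238),(350,237)):print(blob(b,u,v,8,200),world(b,*blob(b,u,v,8,200)[0]))
p,_=blob(b,350,237,8,200)
print('tall tri',tri(b,p,a,(299.3,298.3)),'plane48',world(b,*p,z=48.),world(a,299.3,298.3,z=48.))
V,U=np.mgrid[140:240,135:215]; X=world(b,U,V)
m=(X[...,2]>170)&(X[...,2]<182)&(U<200)
m=cv2.morphologyEx(m.astype('u1'),cv2.MORPH_OPEN,np.ones((5,5)))
n,l,s,_=cv2.connectedComponentsWithStats(m); k=l==1+np.argmax(s[1:,4])
Q=world(b,U[k],V[k],z=175.)
print('deck',cv2.minAreaRect(np.float32(Q[:,:2])),'z',np.median(X[k][:,2]))
print('well rim ctr', world(b,135+117/4,140+216/4,z=175.))
print('hinge/paddle px', world(b,135+230/4,140+135/4), world(b,135+204/4,140+298/4,z=216.),world(b,135+204/4,140+298/4))
# crate corners
for x,y in((343,53),(680,43),(694,265),(353,273)): print('crate',world(b,290+(x-320)/5,205+y/5,z=36.))
print(Ro.from_quat([.990091587,.140422,3.6e-5,-5.5e-4]).as_matrix().round(3))
E
```

```text
(array([308.29059829, 236.58119658]), np.int32(117)) [ 452.04088263 -184.70646136   32.92873403]
(array([329.5       , 236.63793103]), np.int32(116)) [ 453.4172121  -252.2906865    32.86113538]
(array([350.06034483, 235.99137931]), np.int32(116)) [ 455.5782168  -314.95570758   49.97153951]
tall tri [ 456.71573214 -316.40691186   43.34225402] plane48 [ 455.74058745 -315.30516144   48.        ] [ 455.44979805 -319.1951739    48.        ]
deck ((579.466064453125, 225.81243896484375), (120.99510192871094, 214.4966583251953), 75.2833480834961) z 175.58521342004587
well rim ctr [553.34020093 241.49478915 175.        ]
hinge/paddle px [614.24271149 163.73733542 177.02207891] [490.73348406 168.43151753 216.        ] [490.37277045 167.84846209 218.93818724]
crate [ 517.72159796 -139.86051964   36.        ]
crate [ 529.45501884 -355.88869391   36.        ]
crate [ 388.18202458 -364.19664154   36.        ]
crate [ 378.54751152 -148.60310096   36.        ]
[[ 0.961  0.278 -0.   ]
 [ 0.278 -0.961  0.001]
 [ 0.    -0.001 -1.   ]]
```

{"name": "send_rows", "arguments": {"motion": [[0.5,0.3,0,0,0,0.09],[0.97,0.588,0,0,0,0.18],[0.97,0.588,0,0,0,0.214]], "hand": 0.6}}

```text
time_s: 0.4
eef_pos: [226.7, -454.9, 238.6]
eef_rot: [-0.0, 0.951, 0.308, 0.0]
contact_force: [-0.5, 0.2, 0.5]
opening: 70.5
finger_force: 0.0
```

{"name": "send_rows", "arguments": {"motion": [[0.5,0.3,0,0,0,0.09],[0.97,0.588,0,0,0,0.18],[0.97,0.588,0,0,0,0.214]]}}

```text
time_s: 0.7
eef_pos: [304.3, -407.6, 238.5]
eef_rot: [-0.0, 0.886, 0.463, 0.0]
contact_force: [-0.6, 0.5, -0.1]
opening: 70.4
finger_force: 0.0
```

{"name": "send_rows", "arguments": {"motion": [[0.5,0.3,0,0,0,0.09],[0.97,0.588,0,0,0,0.18],[0.97,0.588,0,0,0,0.214]]}}

```text
time_s: 1.0
eef_pos: [381.8, -360.5, 238.4]
eef_rot: [-0.0, 0.796, 0.605, 0.001]
contact_force: [-0.1, 0.1, 0.6]
opening: 70.6
finger_force: 0.0
```

{"name": "send_rows", "arguments": {"motion": [[0.5,0.3,0,0,0,0.09],[0.97,0.588,0,0,0,0.18],[0.97,0.588,0,0,0,0.214],[0.97,0.588,0,0,0,0.214]]}}

```text
time_s: 1.4
eef_pos: [456.9, -315.4, 238.2]
eef_rot: [-0.001, 0.686, 0.727, -0.0]
contact_force: [0.4, 0.1, -0.4]
opening: 70.5
finger_force: 0.0
```

Now I'll check with the wrist camera: one picture here, then another lower down.

```bash
cat >> h.py <<'E'
def fray(c,u,v):
    "fisheye pixel -> camera centre, world ray"
    m=c['mtx'];R=cv2.Rodrigues(c['rvec'])[0]
    x=(np.asarray(u,float)-m[0,2])/m[0,0]; y=(np.asarray(v,float)-m[1,2])/m[1,1]; th=np.hypot(x,y)+1e-9
    d=np.stack([x/th*np.sin(th),y/th*np.sin(th),np.cos(th)],-1)
    return -R.T@c['tvec'].reshape(3), d@R
def fpl(c,u,v,z):
    o,d=fray(c,u,v); return o+d*((z-o[2])/d[...,2])[...,None]
def fproj(c,X):
    R=cv2.Rodrigues(c['rvec'])[0]; q=R@np.asarray(X,float)+c['tvec'].reshape(3)
    th=np.arctan2(np.hypot(q[0],q[1]),q[2]); r=th/np.hypot(q[0],q[1])*c['mtx'][0,0]
    return q[:2]*r+c['mtx'][:2,2]
E
python3 - <<'E'
from h import *
c=cap('wrist');R=cv2.Rodrigues(c['rvec'])[0]
print(c['mtx'],-R.T@c['tvec'].reshape(3),R[2],env.state()['eef_rot'])
print(fproj(c,[456,-316,48]),fproj(c,[554,-316,48]))
im=c['image'][:,:,::-1].copy()
cv2.imwrite('pics/w1.png',im)
E
```

```text
[[325.1922621    0.         277.6305532 ]
 [  0.         325.1922621  206.21273526]
 [  0.           0.           1.        ]] [ 453.42194627 -244.50506069  384.31686655] [ 0.01439707 -0.2725193  -0.9620426 ] [-4.09012634e-04  6.87514582e-01  7.26170455e-01 -5.99022365e-05]
[276.60549445 184.47229779] [366.60113242 190.11203263]
```

View pics/w1.png

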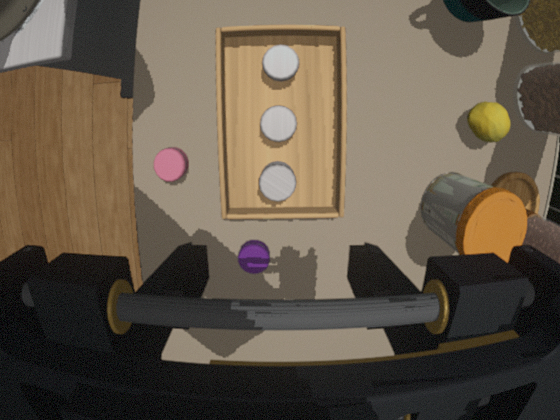

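The wrist view shows the tall capsule's top at about (278,182), where I predicted (276.6,184.5). I'll move 80 mm down for the second view and triangulate.

```bash
cp wrist.npz w1.npz
```

{"name": "send_rows", "arguments": {"motion": [[0,0,-0.5,0,0,0],[0,0,-1,0,0,0],[0,0,-1,0,0,0],[0,0,-1,0,0,0]]}}

```text
time_s: 1.85
eef_pos: [456.1, -316.8, 159.7]
eef_rot: [0.0, 0.688, 0.726, -0.0]
contact_force: [-0.1, -0.6, -0.4]
opening: 70.1
finger_force: 0.0
```

```bash
python3 - <<'E'
from h import *
w1=load('w1');w2=cap('wrist');print(env.state()['eef_pos'])
print(fproj(w2,[457,-314,48]))
def crop(c,u,v,r,s): 
    u,v=int(u),int(v);return cv2.resize(c['image'][v-r:v+r,u-r:u+r,::-1],None,fx=s,fy=s,interpolation=cv2.INTER_CUBIC),(u-r,v-r)
A,oa=crop(w1,278,182,40,5);B,ob=crop(w2,*fproj(w2,[457,-314,48]),50,4);print(oa,ob)
cv2.imwrite('pics/w2.png',np.hstack([A,B]))
E
```

```text
[ 456.64204342 -317.12421944  160.70848497]
[278.43057208 200.30523857]
(238, 142) (228, 150)
```

View pics/w2.png

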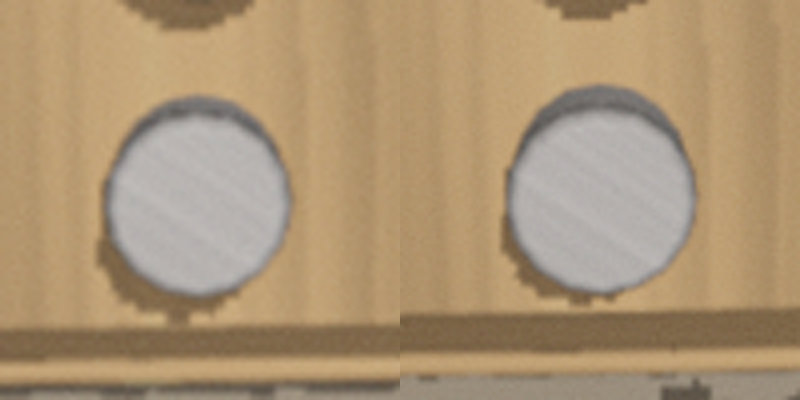

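The tall capsule's top disc is at (277.8,182.8) in the first wrist view and (278.75,200.0) in the second.

```bash
python3 - <<'E'
from h import *
w1=load('w1');w2=load('wrist')
o1,d1=fray(w1,277.8,182.8);o2,d2=fray(w2,278.75,200.0)
s=np.linalg.lstsq(np.c_[d1,-d2],o2-o1,rcond=None)[0]
print('tri',o1+d1*s[0],o2+d2*s[1]); 
for c,u,v in((w1,277.8,182.8),(w2,278.75,200.0)): print(fpl(c,u,v,48.))
print(env.state()['eef_pos'],env.state()['eef_rot'])
E
```

```text
tri [ 457.23103048 -315.52610564   41.22830453] [ 457.36346142 -315.51199497   41.22685385]
[ 457.15584885 -314.12433088   48.        ]
[ 457.24750843 -313.72742518   48.        ]
[ 456.64204342 -317.12421944  160.70848497] [ 1.28068732e-03  6.87717115e-01  7.25977633e-01 -7.51194773e-05]
```

{"name": "send_rows", "arguments": {"motion": [[0.01,0.03,-0.4,0,0,0],[0.01,0.03,-0.75,0,0,0],[0.01,0.03,-0.75,0,0,0]]}}

```text
time_s: 2.2
eef_pos: [456.6, -313.4, 97.9]
eef_rot: [-0.001, 0.687, 0.726, 0.0]
contact_force: [-0.4, 0.1, -0.9]
opening: 70.5
finger_force: 0.0
```

{"name": "send_rows", "arguments": {"motion": [[0,0,-0.25,0,0,0],[0,0,-0.5,0,0,0],[0,0,-0.77,0,0,0],[0,0,-0.77,0,0,0],[0,0,-0.77,0,0,0]]}}

```text
time_s: 2.7
eef_pos: [458.0, -314.7, 39.4]
eef_rot: [0.001, 0.687, 0.726, -0.0]
contact_force: [0.1, 0.3, -0.4]
opening: 70.5
finger_force: 0.0
```

{"name": "send_rows", "arguments": {"motion": [[0,0,0,0,0,0],[0,0,0,0,0,0],[0,0,0,0,0,0],[0,0,0,0,0,0],[0,0,0,0,0,0],[0,0,0,0,0,0]], "hand": -0.2}}

```text
time_s: 3.3
eef_pos: [457.3, -313.9, 37.5]
eef_rot: [0.0, 0.687, 0.727, -0.0]
contact_force: [-1.3, -0.1, 4.0]
opening: 38.3
finger_force: 30.0
```

{"name": "send_rows", "arguments": {"motion": [[0,0,0.2,0,0,0],[0,0,0.5,0,0,0],[0,0,1,0,0,0],[0,0,1,0,0,0]]}}

```text
time_s: 3.7
eef_pos: [458.7, -315.2, 121.5]
eef_rot: [0.004, 0.687, 0.727, -0.0]
contact_force: [-0.4, -0.5, -1.3]
opening: 38.6
finger_force: 30.0
```

{"name": "send_rows", "arguments": {"motion": [[0,0,0.4,0,0,0],[0,0.2,0.8,0,0,0],[0,0.6,1,0,0,0],[0,1,1,0,0,0],[0,1,1,0,0,0]]}}

```text
time_s: 4.2
eef_pos: [457.1, -230.9, 197.0]
eef_rot: [-0.0, 0.686, 0.727, 0.0]
contact_force: [-0.5, -0.5, -1.2]
opening: 38.6
finger_force: 30.0
```

{"name": "send_rows", "arguments": {"motion": [[0,0.3,0.4,0,0,0],[0.1,0.65,0.8,0,0,-0.02],[0.2,0.99,1,0,0,-0.033],[0.2,0.99,1,0,0,-0.033]]}}

```text
time_s: 4.6
eef_pos: [474.4, -153.2, 278.8]
eef_rot: [0.002, 0.705, 0.709, 0.001]
contact_force: [0.2, -0.1, 0.3]
opening: 38.5
finger_force: 30.0
```

{"name": "send_rows", "arguments": {"motion": [[0.1,0.5,0,0,0,-0.02],[0.2,0.99,0,0,0,-0.033],[0.2,0.99,0,0,0,-0.033]]}}

```text
time_s: 4.9
eef_pos: [489.4, -73.0, 275.9]
eef_rot: [-0.001, 0.723, 0.691, -0.0]
contact_force: [-0.6, -0.3, -1.4]
opening: 38.2
finger_force: 30.0
```

{"name": "send_rows", "arguments": {"motion": [[0.1,0.5,0,0,0,-0.02],[0.2,0.99,0,0,0,-0.033],[0.2,0.99,0,0,0,-0.033]]}}

```text
time_s: 5.2
eef_pos: [505.5, 5.8, 275.9]
eef_rot: [-0.001, 0.741, 0.672, -0.0]
contact_force: [0.2, 0.6, -1.0]
opening: 38.2
finger_force: 30.0
```

{"name": "send_rows", "arguments": {"motion": [[0.1,0.5,0,0,0,-0.02],[0.2,0.99,0,0,0,-0.033],[0.2,0.99,0,0,0,-0.033]]}}

```text
time_s: 5.5
eef_pos: [521.7, 84.6, 275.8]
eef_rot: [-0.001, 0.758, 0.652, -0.0]
contact_force: [0.0, 0.0, -1.2]
opening: 38.4
finger_force: 30.0
```

{"name": "send_rows", "arguments": {"motion": [[0.1,0.5,0,0,0,-0.02],[0.2,0.99,0,0,0,-0.033],[0.2,0.99,0,0,0,-0.033]]}}

```text
time_s: 5.8
eef_pos: [537.8, 163.5, 275.7]
eef_rot: [-0.001, 0.775, 0.633, -0.001]
contact_force: [0.7, -0.7, -0.7]
opening: 38.7
finger_force: 30.0
```

{"name": "send_rows", "arguments": {"motion": [[0.1,0.5,0,0,0,-0.02],[0.2,0.99,0,0,0,-0.033],[0.2,0.99,0,0,0,-0.033],[0.2,0.99,0,0,0,-0.033],[0.2,0.99,0,0,0,-0.033]]}}

```text
time_s: 6.3
eef_pos: [553.6, 239.3, 276.7]
eef_rot: [0.0, 0.792, 0.611, -0.0]
contact_force: [0.5, -1.8, -1.3]
opening: 38.7
finger_force: 30.0
```

```bash
python3 - <<'E'
from h import *
c=cap('wrist');print(env.state()['eef_pos'],env.state()['eef_rot'],env.state()['opening'])
print(fproj(c,[553.3,241.5,175]), fproj(c,[493,168,216]))
cv2.imwrite('pics/w3.png',c['image'][:,:,::-1])
E
cp wrist.npz w3.npz
```

```text
[553.55705756 239.49439435 277.00456192] [ 1.15967236e-04  7.91927061e-01  6.10615636e-01 -2.47747465e-04] 38.2652328459838
[276.47497837 204.44152027] [225.91462434 324.64797747]
```

View pics/w3.png

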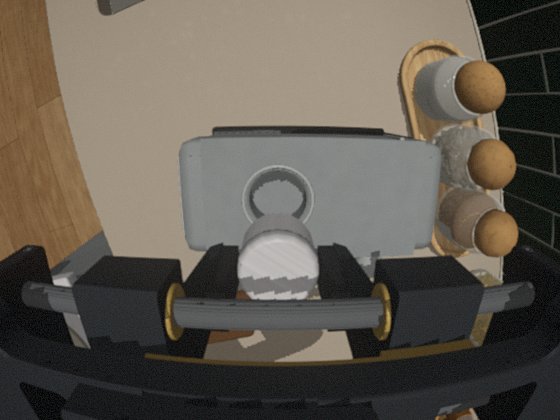

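The wrist view over the machine shows the well rim at about (278,199) against my prediction of (276.5,204.4). The held capsule hides its lower edge. I'll enlarge it and fit the rim.

```bash
python3 - <<'E'
from h import *
c=load('w3'); im=c['image'][150:250,230:330,::-1]
im=cv2.resize(im,None,fx=6,fy=6,interpolation=cv2.INTER_CUBIC)
cv2.imwrite('pics/w4.png',im)
E
```

```text
(no output)
```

View pics/w4.png

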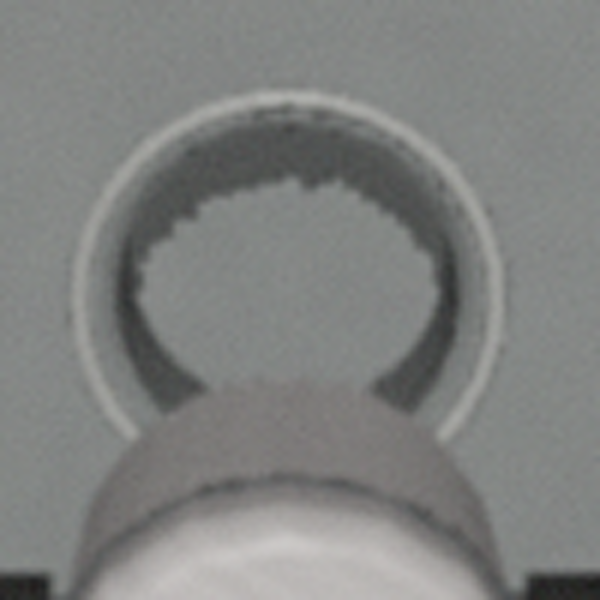

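```bash
python3 - <<'E'
from h import *
from scipy.optimize import least_squares
c=load('w3')
P=np.array([(71,295),(505,290),(288,90),(127,437),(449,437),(80,240),(497,235)],float)/6+[230,150]-0.4
for z in (175.,176.):
    X=fpl(c,P[:,0],P[:,1],z)
    r=least_squares(lambda p:np.hypot(X[:,0]-p[0],X[:,1]-p[1])-p[2],[553,241,26]); print(z,r.x,r.fun.round(2))
# top cam rim: same by saturation of edges
b=load('top')
T=np.array([(73,216),(160,216),(117,173),(117,259)],float)/4+[135,140]-0.4
print(world(b,T[:,0],T[:,1],z=175.).mean(0))
# paddle
for uv in((115,150),): pass
E
```

```text
175.0 [555.09651827 244.59284455  28.56511478] [ 0.12  0.01 -0.21 -0.04 -0.15  0.04  0.24]
176.0 [555.16489042 244.84963462  28.44982619] [ 0.12  0.01 -0.21 -0.04 -0.14  0.04  0.24]
[554.52102015 242.86805716 175.        ]
```

```bash
python3 - <<'E'
from h import *
c=load('w3')
for z in(277+11.,277-31.): print(z,fproj(c,[553.4,239.9,z]))
cv2.imwrite('pics/w5.png',cv2.resize(c['image'][190:315,215:345,::-1],None,fx=4.5,fy=4.5,interpolation=cv2.INTER_CUBIC))
E
```

```text
288.0 [276.50908124 273.08653635]
246.0 [276.80904731 239.66752057]
```

View pics/w5.png

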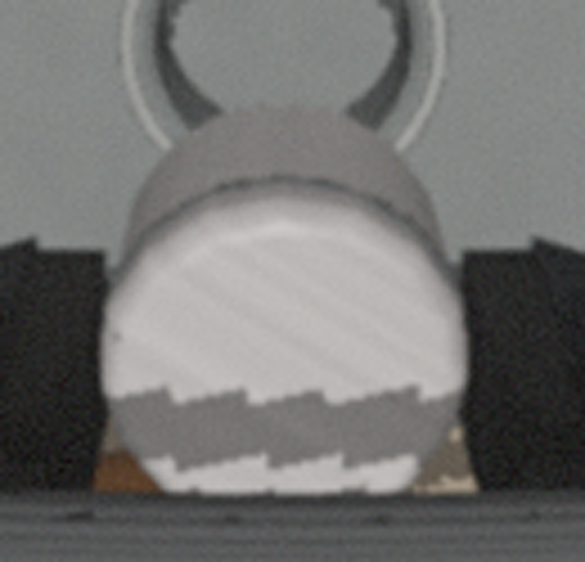

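{"name": "send_rows", "arguments": {"motion": [[0,0,0,0,0,0],[0,0,0,0,0,0]]}}

```text
time_s: 6.55
eef_pos: [553.3, 240.6, 277.3]
eef_rot: [0.0, 0.792, 0.611, 0.0]
contact_force: [-0.3, 0.2, 0.0]
opening: 38.3
finger_force: 30.0
```

```bash
python3 - <<'E'
from h import *
c=load('w3')
print(fpl(c,278.2,269.,288.))
P=np.array([(102,345),(467,345),(284,183),(125,262),(446,262)],float)/4.5+[215,190]-.4
from scipy.optimize import least_squares
X=fpl(c,P[:,0],P[:,1],288.)
r=least_squares(lambda p:np.hypot(X[:,0]-p[0],X[:,1]-p[1])-p[2],[553,241,20]); print(r.x,r.fun.round(2))
r=least_squares(lambda p:np.hypot(X[:,0]-p[0],X[:,1]-p[1])-20,[553,241]); print(r.x,r.fun.round(2))
S=[]
for i in range(5): cap('wrist'); S.append(env.state()['eef_pos'])
print(np.array(S).round(2),np.mean(S,0))
R=cv2.Rodrigues(c['rvec'])[0]; c2=load('wrist'); R2=cv2.Rodrigues(c2['rvec'])[0]
print(-R.T@c['tvec'].ravel(),-R2.T@c2['tvec'].ravel())
E
```

```text
[554.70483857 241.77750652 288.        ]
[554.68959958 242.24139876  18.88603864] [-0.04 -0.13 -0.18  0.13  0.23]
[554.27926616 240.68886045] [-1.02 -1.1   0.31 -0.08  0.02]
[[553.26 240.91 277.28]
 [553.23 241.04 277.27]
 [553.19 241.21 277.2 ]
 [553.18 241.32 277.21]
 [553.16 241.4  277.18]] [553.20482454 241.17683394 277.22842828]
[572.03712211 308.21785208 422.77051063] [571.41038626 310.13101402 423.26131218]
```

{"name": "send_rows", "arguments": {"motion": [[0.013,0.013,-0.4,0,0,0],[0.013,0.013,-0.8,0,0,0],[0.013,0.013,-0.8,0,0,0],[0.013,0.013,-0.8,0,0,0],[0.013,0.013,-0.8,0,0,0],[0.013,0.013,-0.8,0,0,0]]}}

```text
time_s: 7.4
eef_pos: [554.8, 242.7, 214.8]
eef_rot: [0.001, 0.791, 0.611, 0.001]
contact_force: [-0.2, 0.2, -0.8]
opening: 38.6
finger_force: 30.0
```

{"name": "send_rows", "arguments": {"motion": [[0,0,-0.04,0,0,0],[0,0,-0.08,0,0,0],[0,0,-0.12,0,0,0],[0,0,-0.15,0,0,0],[0,0,-0.15,0,0,0]]}}

```text
time_s: 7.9
eef_pos: [554.1, 242.5, 200.7]
eef_rot: [-0.0, 0.791, 0.611, -0.0]
contact_force: [0.1, -0.0, -0.5]
opening: 38.5
finger_force: 30.0
```

{"name": "send_rows", "arguments": {"motion": [[0,0,-0.06,0,0,0],[0,0,-0.12,0,0,0],[0,0,-0.18,0,0,0],[0,0,-0.24,0,0,0],[0,0,-0.265,0,0,0],[0,0,-0.265,0,0,0],[0,0,-0.265,0,0,0]]}}

```text
time_s: 8.6
eef_pos: [554.1, 242.5, 179.8]
eef_rot: [-0.0, 0.791, 0.611, -0.0]
contact_force: [-0.0, 1.7, -1.1]
opening: 38.4
finger_force: 30.0
```

{"name": "send_rows", "arguments": {"motion": [[0,0,0,0,0,0],[0,0,0,0,0,0],[0,0,0,0,0,0],[0,0,0,0,0,0],[0,0,0,0,0,0],[0,0,0,0,0,0]], "hand": 0.3}}

```text
time_s: 9.2
eef_pos: [554.2, 242.5, 180.0]
eef_rot: [0.0, 0.791, 0.611, 0.0]
contact_force: [0.9, 0.1, -0.2]
opening: 57.4
finger_force: 0.0
```

{"name": "send_rows", "arguments": {"motion": [[0,0,0.2,0,0,0],[0,0,0.6,0,0,0],[0,0,1,0,0,0],[0,0,1,0,0,0],[0,0,1,0,0,0],[0,0,1,0,0,0]]}}

```text
time_s: 9.8
eef_pos: [553.8, 242.4, 258.5]
eef_rot: [-0.0, 0.791, 0.611, -0.001]
contact_force: [-0.6, -0.6, -0.6]
opening: 57.3
finger_force: 0.0
```

```bash
python3 - <<'E'
from h import *
c=cap('wrist');t=cap('top');print(env.state()['eef_pos'],env.state()['opening'])
print(fproj(c,[554.1,242.5,189]),fproj(c,[555.1,244.6,175]),fproj(c,[493,168,216]))
A=cv2.resize(c['image'][130:330,150:400,::-1],None,fx=2.4,fy=2.4,interpolation=cv2.INTER_CUBIC)
cv2.imwrite('pics/w6.png',A)
w=c['depth'];print('depth' , w[200,278])
E
```

```text
[553.88877933 242.42143986 258.64468451] 57.38857042756463
[278.00166616 219.39704742] [278.62409355 210.49673239] [223.6384531  341.90713401]
depth 222.76526
```

View pics/w6.png

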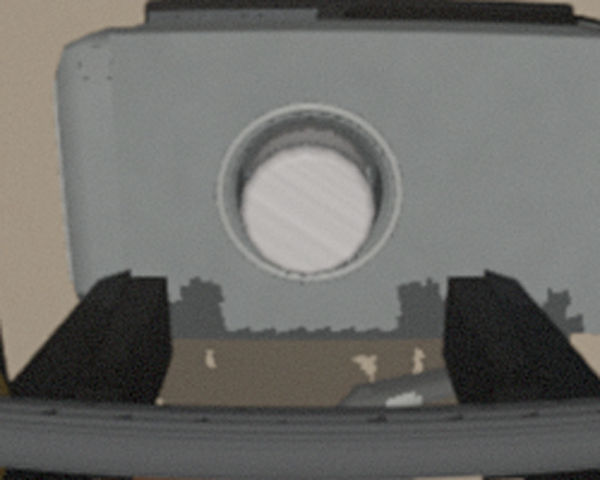

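The capsule sits in the well, with its top disc at about (278.3,217.1). I'll check its height by depth and locate the paddle with the top camera.

```bash
python3 - <<'E'
from h import *
c=load('wrist');t=load('top')
R=cv2.Rodrigues(c['rvec'])[0]
def fw(u,v):
    o,d=fray(c,float(u),float(v)); return o+d*c['depth'][int(v),int(u)]/(R[2]@d)
cap_=np.array([fw(u,v) for u in range(265,292,3) for v in range(208,228,3)]);deck=np.array([fw(u,v) for u in range(200,230,3) for v in range(160,225,5)])
print('cap top',np.median(cap_,0),'deck z',np.median(deck[:,2]))
print('cap ctr at z',fpl(c,278.3,217.1,189.))
P=np.array([(217,193),(402,190),(307,103),(307,281)],float)/2.4+[150,130]-.3
print('rim',fpl(c,P[:,0],P[:,1],175.).mean(0))
im=t['image'].astype(int);V,U=np.mgrid[190:240,165:205];q=im[190:240,165:205]
m=(q[...,0]-q[...,2]>60)
print('paddle n',m.sum()); 
if m.sum()>30:
    X=world(t,U[m],V[m]);print(np.median(X[:,2])); Q=world(t,U[m],V[m],z=216.);print(cv2.minAreaRect(np.float32(Q[:,:2])),Q.mean(0))
o=load('scene')
E
```

```text
cap top [553.85307106 244.58588037 189.20505014] deck z 175.22357650187786
cap ctr at z [554.7264301 244.0776322 189.       ]
rim [554.79574504 244.88447528 175.        ]
paddle n 223
217.06786332582033
((475.1289367675781, 169.67434692382812), (79.92829895019531, 50.17276382446289), 5.0977783203125) [491.31460214 170.10337548 216.        ]
```

{"name": "send_rows", "arguments": {"motion": [[-0.4,-0.45,0,0,0,0],[-0.78,-0.906,0,0,0,0],[-0.78,-0.906,0,0,0,0],[-0.78,-0.906,0,0,0,0],[-0.78,-0.906,0,0,0,0],[-0.78,-0.906,0,0,0,0],[-0.78,-0.906,0,0,0,0],[-0.78,-0.906,0,0,0,0]], "hand": -1}}

```text
time_s: 10.7
eef_pos: [492.1, 170.4, 259.7]
eef_rot: [-0.0, 0.791, 0.612, -0.0]
contact_force: [-0.1, 0.2, -0.0]
opening: 0.4
finger_force: 0.0
```

{"name": "send_rows", "arguments": {"motion": [[0,0,-0.2,0,0,0],[0,0,-0.35,0,0,0],[0,0,-0.35,0,0,0],[0,0,-0.35,0,0,0],[0,0,-0.35,0,0,0]]}}

```text
time_s: 11.2
eef_pos: [492.1, 170.1, 232.5]
eef_rot: [0.0, 0.791, 0.611, 0.0]
contact_force: [-0.1, 0.5, 0.5]
opening: 0.1
finger_force: 0.0
```

{"name": "send_rows", "arguments": {"motion": [[0,0,-0.05,0,0,0],[0,0,-0.1,0,0,0],[0,0,-0.15,0,0,0],[0,0,-0.2,0,0,0],[0,0,-0.25,0,0,0],[0,0,-0.25,0,0,0],[0,0,-0.25,0,0,0]]}}

```text
time_s: 11.9
eef_pos: [491.9, 170.0, 212.0]
eef_rot: [0.0, 0.791, 0.611, 0.0]
contact_force: [-0.8, 0.9, 1.7]
opening: 0.8
finger_force: 1.1
```

{"name": "send_rows", "arguments": {"motion": [[0,0,-0.06,0,0,0],[0,0,-0.12,0,0,0],[0,0,-0.18,0,0,0],[0,0,-0.24,0,0,0],[0,0,-0.28,0,0,0],[0,0,-0.28,0,0,0],[0,0,-0.28,0,0,0]]}}

```text
time_s: 12.6
eef_pos: [491.8, 170.0, 189.6]
eef_rot: [-0.0, 0.791, 0.611, -0.0]
contact_force: [-4.0, 0.6, 3.7]
opening: 0.2
finger_force: 1.9
```

{"name": "send_rows", "arguments": {"motion": [[0,0,-0.04,0,0,0],[0,0,-0.08,0,0,0],[0,0,-0.12,0,0,0],[0,0,-0.16,0,0,0],[0,0,-0.16,0,0,0],[0,0,-0.16,0,0,0],[0,0,-0.16,0,0,0],[0,0,-0.16,0,0,0]]}}

```text
time_s: 13.4
eef_pos: [491.8, 170.1, 176.8]
eef_rot: [-0.0, 0.791, 0.611, -0.0]
contact_force: [-3.8, 0.9, 5.6]
opening: 0.9
finger_force: 2.5
```

{"name": "send_rows", "arguments": {"motion": [[0,0,-0.02,0,0,0],[0,0,-0.045,0,0,0],[0,0,-0.045,0,0,0],[0,0,-0.045,0,0,0],[0,0,-0.045,0,0,0]]}}

```text
time_s: 13.9
eef_pos: [491.8, 170.0, 173.3]
eef_rot: [0.0, 0.791, 0.611, 0.0]
contact_force: [-4.3, 1.6, 5.6]
opening: 0.6
finger_force: 2.6
```

```bash
python3 - <<'E'
from h import *
t=cap('top');a=cap('scene');print(env.state()['contact_force'],env.state()['eef_pos'])
O=np.array([592.9,232.4]);ex=np.array([.967,-.254]);ey=np.array([.254,.967])
for n,c in(('top',t),('scene',a)):
    im=c['image'].astype(int);V,U=np.mgrid[0:420,0:560];X=world(c,U,V)
    m=(im[...,0]-im[...,2]>50)&(c['depth']>0)
    xm=(X[...,:2]-O)@ex; ym=(X[...,:2]-O)@ey
    m&=(abs(xm+88)<35)&(abs(ym+86)<30)&(X[...,2]>140)
    print(n,m.sum(), np.c_[xm[m],ym[m],X[m][:,2]].round(0)[::max(1,m.sum()//14)].tolist())
    g=m
cv2.imwrite('pics/f.png',cv2.resize(np.hstack([a['image'][110:210,190:290,::-1],t['image'][140:240,130:230,::-1]]),None,fx=4,fy=4,interpolation=cv2.INTER_CUBIC))
E
```

```text
[-3.78953727  1.1767515   5.25059855] [491.81327632 170.03736643 173.24612495]
top 10 [[-114.0, -71.0, 459.0], [-105.0, -102.0, 456.0], [-115.0, -75.0, 455.0], [-118.0, -69.0, 455.0], [-116.0, -74.0, 451.0], [-116.0, -78.0, 455.0], [-114.0, -85.0, 453.0], [-110.0, -98.0, 453.0], [-120.0, -71.0, 453.0], [-115.0, -88.0, 453.0]]
scene 99 [[-54.0, -75.0, 272.0], [-104.0, -100.0, 264.0], [-105.0, -101.0, 262.0], [-106.0, -71.0, 177.0], [-101.0, -76.0, 175.0], [-98.0, -79.0, 172.0], [-73.0, -96.0, 174.0], [-83.0, -97.0, 174.0], [-104.0, -90.0, 170.0], [-83.0, -98.0, 171.0], [-106.0, -102.0, 176.0], [-85.0, -106.0, 173.0], [-104.0, -103.0, 172.0], [-82.0, -104.0, 166.0], [-95.0, -105.0, 166.0]]
```

View pics/f.png

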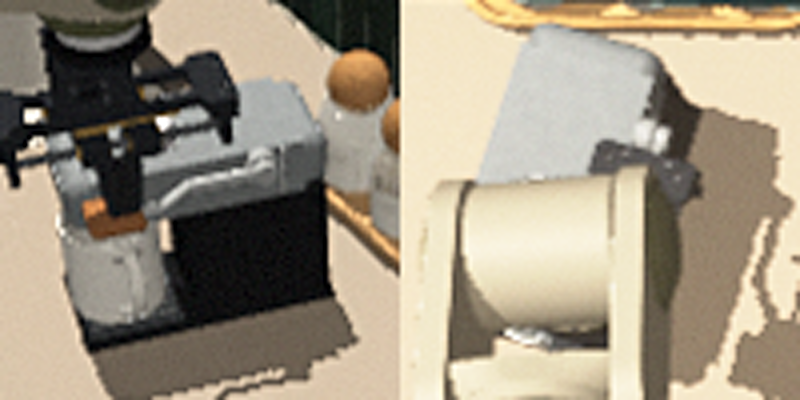

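The fingertips hold the paddle flat at z≈173 mm with about 5.5 N, which matches level. I'll keep it there for over 3 s.

{"name": "send_rows", "arguments": {"motion": [[0,0,0,0,0,0],[0,0,0,0,0,0],[0,0,0,0,0,0],[0,0,0,0,0,0],[0,0,0,0,0,0],[0,0,0,0,0,0],[0,0,0,0,0,0],[0,0,0,0,0,0],[0,0,0,0,0,0],[0,0,0,0,0,0]]}}

```text
time_s: 15.0
eef_pos: [491.8, 170.0, 173.3]
eef_rot: [0.0, 0.791, 0.611, 0.0]
contact_force: [-2.9, 1.7, 5.1]
opening: 0.8
finger_force: 2.6
```

{"name": "send_rows", "arguments": {"motion": [[0,0,0,0,0,0],[0,0,0,0,0,0],[0,0,0,0,0,0],[0,0,0,0,0,0],[0,0,0,0,0,0],[0,0,0,0,0,0],[0,0,0,0,0,0],[0,0,0,0,0,0],[0,0,0,0,0,0],[0,0,0,0,0,0]]}}

```text
time_s: 16.0
eef_pos: [491.8, 170.0, 173.3]
eef_rot: [0.0, 0.791, 0.611, 0.0]
contact_force: [-3.8, 1.7, 5.4]
opening: 0.3
finger_force: 2.6
```

{"name": "send_rows", "arguments": {"motion": [[0,0,0,0,0,0],[0,0,0,0,0,0],[0,0,0,0,0,0],[0,0,0,0,0,0],[0,0,0,0,0,0],[0,0,0,0,0,0],[0,0,0,0,0,0],[0,0,0,0,0,0],[0,0,0,0,0,0],[0,0,0,0,0,0]]}}

```text
time_s: 17.0
eef_pos: [491.8, 170.0, 173.3]
eef_rot: [0.0, 0.791, 0.611, 0.0]
contact_force: [-3.2, 1.4, 5.6]
opening: 0.3
finger_force: 2.6
```

{"name": "send_rows", "arguments": {"motion": [[0,0,0,0,0,0],[0,0,0,0,0,0],[0,0,0,0,0,0],[0,0,0,0,0,0],[0,0,0,0,0,0],[0,0,0,0,0,0],[0,0,0,0,0,0],[0,0,0,0,0,0],[0,0,0,0,0,0],[0,0,0,0,0,0]]}}

```text
time_s: 18.0
eef_pos: [491.8, 170.0, 173.2]
eef_rot: [0.0, 0.791, 0.611, 0.0]
contact_force: [-4.3, 1.2, 4.4]
opening: 0.5
finger_force: 2.6
```

```bash
python3 -c "
from rig import env
s=env.state();print(s['eef_pos'],s['contact_force'],s['finger_force']);print(env.sign_off())"
```

```text
[491.82266552 170.04478294 173.2498697 ] [-4.29211367  1.15088817  4.38921906] 2.563359439841122
the job is handed in; nothing more can be done
None
```

I handed the job in at about 18 s: the tall capsule measured fully down in the well and released, and the fingertips held the lever level (tip at 173 mm, about 5 N) for over 4 s and at hand-in, but sign-off returned no verdict.

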